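# Park the rolling pin on its line and swing the bail over it

### The arm

A 6-joint arm with a two-finger parallel gripper is mounted at the origin on a cart in front of the work surface, level with it; the furniture and walls round the work are solid. World frame = base frame: x ahead of the robot, y to its left, z up, the work surface at z = 0. Lengths are in m, angles in rad, forces in N, time in s.
With the tool pointing down it reaches from about 0.375 to 0.75 m from the base axis. Payload 9 kg.
Tool frame: the origin (TCP) lies at the very end of the fingers, on their centre line; the grasp point (between the pads) lies 19 mm behind it; z points along the fingers, y is the direction in which the jaws open and shut (so a half turn about z gives the same grasp; the last joint's range is limited). The gripper opens to 85 mm and grips with 20 to 120 N. Pads are 22 mm wide; open, the fingers measure 114 mm over their backs; the gripper's body (76 mm by 85 mm) begins 54 mm behind the grasp point. The pads swing forward as they close: fully open they stand 13 mm farther back than shut.
Start: joints at [-1.406, 0.104, 0.097, 1.564, 0, 1.353], TCP at [0.224, -0.557, 0.231] pointing down, gripper open.
Joint ranges: [-2.99, 2.99], [-0.84, 1.86], [-1.1, 1.16], [-1.84, 2.11], [-1.51, 1.56], [-3.14, 3.14]. Speed limits (rad/s): [2.22, 2.22, 2.57, 3.14, 3.14, 3.14].

### API

Orientations are given as a 3x3 rotation matrix whose columns are the frame's x, y, z axes.
In Python, from rig import env gives the robot as it stands. The module is installed in compiled form; this text tells all that it offers.
- The arm moves only by the tool apply_moves, never from a script. Its argument "deltas" is one flat list of numbers, 7 for each row, row after row: the finger opening in mm, from 0 to 85.4, then the shift along the tool's x, y, z in mm, then the turn, a rotation vector about the tool's x, y, z in rad. A call has 1 to 10 rows; each row shifts and turns the commanded pose from where the row before left it, along the tool's axes as they then stand; what a row does not reach is not made up. A row lasts 1/10 s, in which the tool goes at most 50 mm and 8.59 degrees, less where a joint would pass 70% of its speed; a pose out of reach is approached as far as the arm can. A call is refused whole if a number of a shift passes 50 or a number of a turn 0.15, either way. A call with a gripper value outside its range is refused whole. The fingers move at their own pace and stop on an object; "newtons" is the grip in N (left out, the last holds). Time passes only in rows, so rows that do not move let the fingers close. It gives the time, the measured TCP pose, the force and the opening at its end, in the units of the state.
- env.get_state(): the state, without advancing time (a new reading comes with each control period).
- env.snapshot(name): name is "side" or "top"; returns the picture (420x560x3 uint8, red, green, blue); there is no depth.
- env.calibration(name): a dict with "camera_matrix" (3x3 intrinsics, pixels), "distortion" ([k1, k2, p1, p2, k3] as OpenCV has them; the pictures are not rectified), "view" (4x4, takes a point from world to camera coordinates). Camera axes: x right, y down, z forward; pixel columns grow to the right and rows downward; lengths in m; the calibration is good to about 2 mm. A picture is of the moment at which its call begins. calibration takes no time and is no camera call.
- env.job_done(): hands the job in, once; it reports no verdict.
Trained networks look in the newest picture that a camera, given by its name, has taken for a name from the list of things; names that differ only in an ending like _2 or _b are one class to them, and where a whole thing is asked for, a point or a joint stands for the part that bears it (a point fixed in the world has none). Each returns a list of dicts, best first, with "score" (0 to 1); they miss things now and then, are a little off and sometimes report something else, mostly with a low value. They report only what shows in the picture. A call takes as long as a camera call.
- env.masks_of(camera, thing): "region" (420x560 bool, what is visible of it) and "box" ([left, top, right, bottom] in pixels, round what is visible of it).
- env.tip_of(camera, thing): "at" ([column, row] in pixels: a listed point, or the origin of a listed thing).
The state is a dict: "clock": time; "joints": joint angles; "joint_velocities": joint speeds; "effort": joint torques, N m; "eef_pos": TCP position; "eef_rot": TCP orientation; "contact_force": force on the tool from outside, world axes, zero at the start; "torque": the same for the moment, N m; "opening": opening from 0.0 (shut) to 1.0 (fully open).
Only numpy, scipy, OpenCV 4.12 (cv2) and the standard library are available. Lean on these libraries where they do the work, as an engineer would, in place of code of your own. Each camera call takes 0.05 s, during which the arm holds its last target.

### The job

Get the pastry board ready to be put away: with the fingertips, push the rolling pin so that it rolls over the board to the right until it lies still along the dark scribed line, and only then swing the steel wire bail from its open position over the pin and press it down fully shut, so that its two arches sit over the pin's handles. Only push: never lift the pin off the board, and leave the upturned small glass on the board and everything else around where it stands.

Things in the scene. Friction and masses are not known exactly. Their poses are not given: they have to be found in the camera images.
- pastry_board: fixed light-wood pastry board on the worktop, 270 mm (its x) by 400 mm (its y), 18 mm thick. Origin on its underside, in the middle of the lane in which the pin rolls; the board reaches from x = -130 to +140 mm and y = -240 to +160 mm in its own frame. +x points to the robot's right, the way the pin is to roll; +y away from the robot; z up.
- line (a point): middle of the dark line (2 mm wide, scribed across the board along board y) on which the pin belongs; at board x = +45, y = 0, z = +18 mm (the board's top surface). Same axes as the board. The line can be seen beyond both ends of the pin.
- rolling_pin: loose smooth waxed wooden rolling pin, 0.22 kg, slippery (friction about 0.4): barrel 160 mm long, 42 mm thick; at each end a handle 20 mm thick, 60 mm long. Origin mid-pin on its axis, 21 mm above the board's top; y along the pin, at first within 0.05 rad of the line's direction; x, z turn as it rolls. Starts 75 to 125 mm left of the line (board -x). Pushed slowly it rolls, and stops within about 5 mm when the finger stops.
- bail (a joint): angle of the wire bail: 0 = fully shut, growing as it opens; 1.57 = upright; starts near upright, at 1.5 to 1.9, stops at 1.95. Stiff pivot: it stays at any angle where it is left; about 1 N at the cross bar moves it, all the way down. Its arches centre the handles if the pin lies within about 10 mm of the line; otherwise it lands on the handles and does not shut.
- bail_bar (a point): middle of the bail's straight cross bar, a steel rod 6 mm thick and 200 mm long, parallel to board y, 93 mm from the pivot axis. Shut, it lies at board x = +7 mm, 12.5 mm above the board's top, left of the pin; open, it is about 110 mm above the board's top. The point turns with the bail.
- bail_hinge (a point): middle of the bail's pivot axis, which runs along board y between two small brackets; at board x = +100, y = 0, z = +34 mm (16 mm above the board's top, 55 mm beyond the line). The bail's two arms (5 mm wire) are at board y = +107 and -107 mm, with nothing between them but the cross bar. Same axes as the board.
- small_glass: clear glass, 50 mm in diameter and 63 mm tall, standing upside down on the near part of the board, between the pin and the robot. Origin at the centre of its underside. Leave it alone.
- teaspoon: steel teaspoon, 138 mm long, on the worktop in front of the sink, to the right of the board. Origin at its middle. Leave it alone.
- pepper: glass pepper shaker with a grey cap, 44 mm wide and 90 mm tall, left of the board. Origin at the centre of its underside. Leave it alone.

How it is judged:
On the way, in this order (a step that is already met when the one before it is completed fails the run):
1. the pin lies still along the line while the bail still stands open (x of rolling_pin in the frame of line between -0.008 and 0.008 m and angle between the y axis of rolling_pin and the y axis of pastry_board, either way round below 0.08 rad and linear speed of rolling_pin below 0.015 m/s and value of joint bail above 1.2 rad), for 0.3 s.
2. the bail is pressed fully shut over the pin's handles (value of joint bail below 0.08 rad), for 0.2 s.
At the end, for the whole second after the job is handed in: The pin rests on the board along the line: its middle within 8 mm of the line and its axis parallel to it within 0.08 rad; the bail is fully shut (joint below 0.08 rad) over the handles; nothing moves. Before that the pin lay still on the line with the bail open (above 1.2 rad) (x of rolling_pin in the frame of line between -0.008 and 0.008 m and angle between the y axis of rolling_pin and the y axis of pastry_board, either way round below 0.08 rad and linear speed of rolling_pin below 0.01 m/s and value of joint bail below 0.08 rad and height (world z) of rolling_pin between 0.034 and 0.044 m); the robot touches nothing.
It fails at once if the rolling pin is lifted off the board (by more than 12 mm) (height (world z) of rolling_pin above 0.051 m).
It fails at once if the rolling pin falls off the board (height (world z) of rolling_pin below 0.03 m).
It fails at once if the upturned small glass on the board is moved (by more than 15 mm) (distance of small_glass from where it was at the start of the episode above 0.015 m).
It fails at once if the teaspoon or the pepper shaker beside the board is moved (by more than 15 mm) (distance of any of teaspoon, pepper from where it was at the start of the episode above 0.015 m).
It also fails if it takes over 51 s, if anything falls off the work surface, if the arm or the gripper's body presses on something with over 40 N, if the wrist force passes 120 N, or if a joint passes its speed limit or range.

## Working session

There is one attempt and no reset: what is moved stays moved. The work goes in short steps, Python scripts to look and compute and a tool call to move; the robot and the scene stay as the last step left them, time stands still between calls to the robot, and variables do not carry over. Pictures are saved under pics/ and viewed, and the job is handed in when it is done.

Besides the shell and the picture viewer there is one more tool, called as name(argument=value, ...) on one line, values as JSON. apply_moves: Moves the arm, as the interface text tells. Its arguments: {"type":"object","properties":{"deltas":{"type":"array","items":{"type":"number"}},"newtons":{"type":"number"}},"required":["deltas"]}

```bash
mkdir -p pics; cat > h.py <<'E'
import numpy as np, cv2
from rig import env
def snap(n,f):
    im=env.snapshot(n); cv2.imwrite('pics/'+f,im[:,:,::-1]); return im
def cal(n):
    c=env.calibration(n); return np.array(c['camera_matrix']),np.array(c['distortion']),np.array(c['view'])
def ray(n,px):
    K,d,V=cal(n); u=cv2.undistortPoints(np.array([[px]],float),K,d)[0,0]
    R=V[:3,:3]; o=-R.T@V[:3,3]; v=R.T@np.array([u[0],u[1],1]); return o,v/np.linalg.norm(v)
def onz(n,px,z):
    o,v=ray(n,px); return o+v*(z-o[2])/v[2]
def proj(n,P):
    K,d,V=cal(n); r=cv2.Rodrigues(V[:3,:3])[0]
    return cv2.projectPoints(np.array(P,float).reshape(-1,3),r,V[:3,3],K,d)[0][:,0]
E
python3 - <<'E'
from h import *
np.set_printoptions(precision=4,suppress=True)
for n in('side','top'):
    snap(n,n+'0.png'); K,d,V=cal(n); print(n,-V[:3,:3].T@V[:3,3],V[2,:3])
    for t in('line','rolling_pin','bail_bar','bail_hinge','small_glass','pepper','pastry_board','teaspoon'):
        r=env.tip_of(n,t)[:2]; print(t,[(np.round(x['at'],1),round(x['score'],2)) for x in r])
print(env.get_state())
E
```

```text
side [ 0.4019 -0.7564  0.4937] [ 0.0747  0.9221 -0.3798]
line [(array([310.9, 220.6]), 0.77), (array([300.1, 204.4]), 0.56)]
rolling_pin [(array([301.1, 205.4]), 0.83)]
bail_bar [(array([322.9, 192.1]), 0.78)]
bail_hinge [(array([323.4, 225.9]), 0.7)]
small_glass [(array([244.4, 230.2]), 0.93)]
pepper [(array([263.4, 192. ]), 0.8)]
pastry_board [(array([306.5, 220.6]), 0.98)]
teaspoon [(array([277.4, 314.6]), 0.72)]
top [0.321  0.2824 1.0013] [ 0.1742 -0.0274 -0.9843]
line [(array([247.7, 179.5]), 0.86), (array([130.7, 225.6]), 0.57)]
rolling_pin [(array([210.8, 184.4]), 0.88), (array([399.8, 230.7]), 0.68)]
bail_bar [(array([267. , 161.2]), 0.57), (array([131.1, 227.9]), 0.54)]
bail_hinge [(array([272.8, 166.8]), 0.64)]
small_glass [(array([258.1, 256.2]), 0.89)]
pepper [(array([131.6, 225.1]), 0.6)]
pastry_board [(array([234., 185.]), 0.76)]
teaspoon [(array([400.2, 229.8]), 0.64)]
{'clock': 0.9, 'joints': array([-1.4057,  0.1041,  0.0973,  1.5639, -0.    ,  1.3531]), 'joint_velocities': array([ 0.0003, -0.0002,  0.0009,  0.0014, -0.0001, -0.0006]), 'effort': array([ -0.0019, -55.6741,  50.3781,   0.0005,  -0.0006,  -0.    ]), 'eef_pos': array([ 0.2241, -0.5566,  0.2314]), 'eef_rot': array([[ 0.9276,  0.3735, -0.    ],
       [ 0.3735, -0.9276, -0.0001],
       [-0.    ,  0.0001, -1.    ]]), 'contact_force': array([ 0.4812, -0.6519, -1.2535]), 'torque': array([0.0004, 0.0512, 0.0346]), 'opening': 0.9986568534572211}
```

View pics/top0.png

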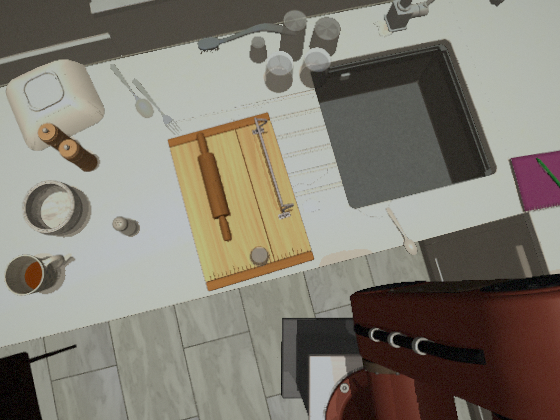

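View pics/side0.png

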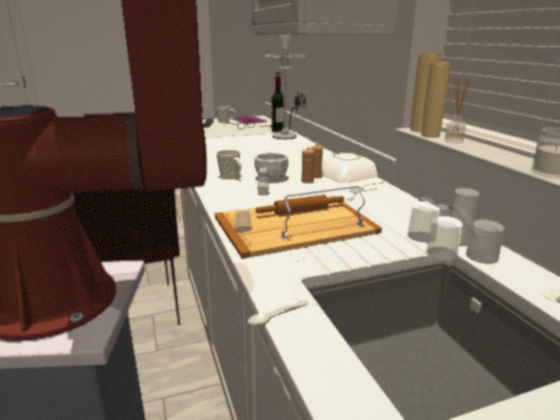

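```bash
python3 - <<'E'
import cv2
a=cv2.imread('pics/top0.png')[80:310,100:430]; cv2.imwrite('pics/top0z.png',cv2.resize(a,None,fx=2.4,fy=2.4,interpolation=cv2.INTER_CUBIC))
a=cv2.imread('pics/side0.png')[140:290,190:400]; cv2.imwrite('pics/side0z.png',cv2.resize(a,None,fx=3.8,fy=3.8,interpolation=cv2.INTER_CUBIC))
E
```

```text
(no output)
```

View pics/top0z.png

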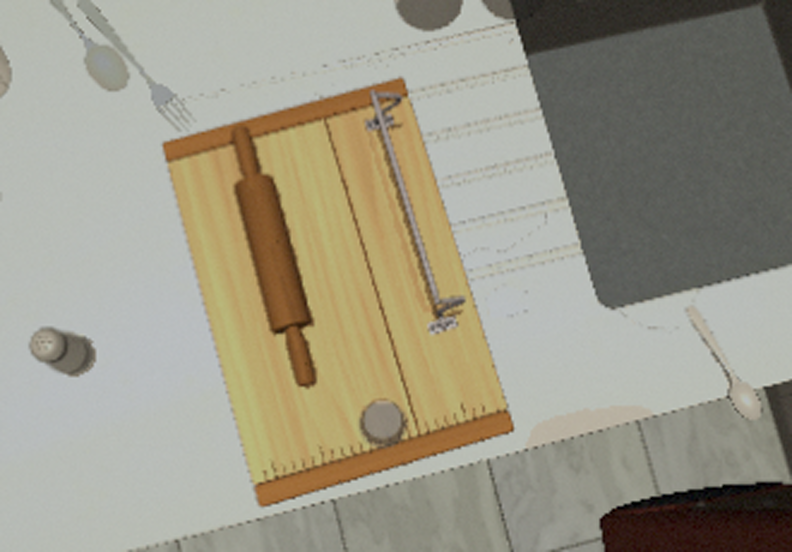

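View pics/side0z.png

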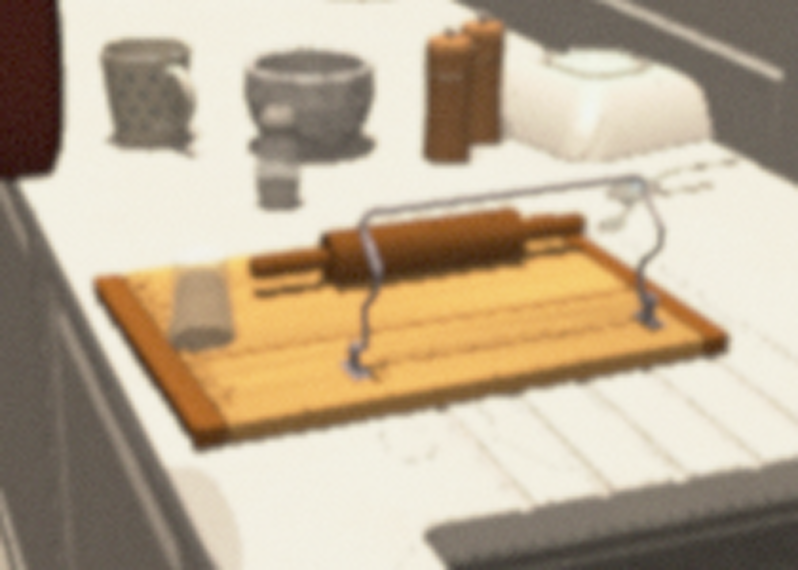

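The top picture shows the board with corners near (168,140), (268,113), (313,259), (208,290). The pin runs from (201,135) to (228,240), left of the line, and the glass is at (258,256), right at the line's near end. The bail stands upright, with its bar from about (257,118) to (283,208). Next I fit the board pose.

```bash
python3 - <<'E'
from h import *
from scipy.optimize import least_squares
np.set_printoptions(precision=4,suppress=True)
B=np.array([[-.13,.16],[.14,.16],[.14,-.24],[-.13,-.24]])
px=[(164,145),(404,79),(512,430),(260,505)]; W=np.array([onz('top',(a/2.4+100-.3,b/2.4+80-.3),.018)[:2] for a,b in px]); print(W)
def T(p,q): c,s=np.cos(p[2]),np.sin(p[2]); return np.asarray(q)@np.array([[c,s],[-s,c]])+p[:2]
best=least_squares(lambda p:(T(p,B)-W).ravel(),[W[:,0].mean(),W[:,1].mean(),-1.57]).x
print('board',best,(T(best,B)-W)*1000)
def inv(p,w): c,s=np.cos(p[2]),np.sin(p[2]); return (np.asarray(w)[:2]-p[:2])@np.array([[c,-s],[s,c]])
# line points
for a,b in [(326,118),(372,275),(416,430)]: print('line',inv(best,onz('top',(a/2.4+99.7,b/2.4+79.7),.018))*1000)
for nm,t in (('glass',(383,420)),('pinfar',(242,128)),('pinnear',(305,382)),('barrelfar',(255,176)),('barrelnear',(293,328))):
    z=.039 if 'p' in nm or 'b' in nm else .081
    w=onz('top',(t[0]/2.4+99.7,t[1]/2.4+79.7),z); print(nm,w,inv(best,w)*1000)
m=env.masks_of('top','rolling_pin')[0]; ys,xs=np.nonzero(m['region']); print(len(xs),m['score'])
P=np.array([onz('top',(x,y),.039)[:2] for x,y in zip(xs,ys)]); Q=np.array([inv(best,p) for p in P]);u,s,v=np.linalg.svd(Q-Q.mean(0),full_matrices=False); print('pin',Q.mean(0)*1000,v[0])
pr=[(inv(best,onz('top',env.tip_of('top',n)[0]['at'],z))*1000) for n,z in(('rolling_pin',.039),('line',.018),('bail_hinge',.034),('small_glass',.018),('bail_bar',.127))]; print(pr)
s=onz('side',env.tip_of('side','bail_hinge')[0]['at'],.034);print('side hinge',inv(best,s)*1000)
s=onz('side',env.tip_of('side','small_glass')[0]['at'],.018);print('side glass',inv(best,s)*1000)
s=onz('side',env.tip_of('side','line')[0]['at'],.018);print('side line',inv(best,s)*1000)
s=onz('side',env.tip_of('side','rolling_pin')[0]['at'],.039);print('side pin',inv(best,s)*1000)
hb=T(best,[.1,0])
for a in np.arange(1.4,2,.1):
    b=T(best,[[.1-.093*np.cos(a),0]])[0]; p3=[*b,.034+.093*np.sin(a)]; print(a,p3,proj('side',p3),proj('top',p3))
np.save('board.npy',best)
E
```

```text
[[0.6768 0.5224]
 [0.7573 0.2674]
 [0.38   0.1524]
 [0.3017 0.4053]]
board [ 0.5657  0.3535 -1.2705] [[ 3.2315  2.6212]
 [ 2.6396 -0.3226]
 [-2.1238 -3.6403]
 [-3.7474  1.3417]]
line [ 45.623  137.5236]
line [ 45.2177 -42.1722]
line [  43.3643 -209.1431]
glass [0.3841 0.2837 0.081 ] [  12.9068 -194.1161]
pinfar [0.6894 0.4367 0.039 ] [-42.9188 142.7937]
pinnear [0.4237 0.3623 0.039 ] [ -50.4008 -133.0756]
barrelfar [0.6371 0.4208 0.039 ] [-43.2132  88.1305]
barrelnear [0.4781 0.376  0.039 ] [-47.4288 -77.0377]
1449 0.97
pin [-48.2174   1.2629] [-0.0096 -1.    ]
[array([-52.3187,   7.131 ]), array([38.8725, -0.6953]), array([107.1867,   9.2289]), array([  10.313 , -192.6535]), array([87.5939,  0.0561])]
side hinge [106.7128  -0.2307]
side glass [  24.6788 -191.8926]
side line [30.3808  0.4225]
side pin [-36.7378   0.1183]
1.4 [np.float64(0.5906028381526303), np.float64(0.2730595696872071), np.float64(0.1256468248889268)] [[321.0541 190.2992]] [[265.5537 161.7994]]
1.5 [np.float64(0.5933329748411904), np.float64(0.26424427418559726), np.float64(0.12676703375417708)] [[322.693  191.0089]] [[269.4772 160.5702]]
1.6 [np.float64(0.5960825574092468), np.float64(0.2553661901889033), np.float64(0.12696034508285997)] [[324.3527 192.0798]] [[273.4175 159.4565]]
1.7000000000000002 [np.float64(0.5988241129366706), np.float64(0.24651402457771582), np.float64(0.12622482737207957)] [[326.0154 193.5081]] [[277.3232 158.4728]]
1.8000000000000003 [np.float64(0.6015302487068697), np.float64(0.23777622526468484), np.float64(0.12456782967167215)] [[327.6625 195.2853]] [[281.1441 157.631 ]]
1.9000000000000004 [np.float64(0.6041739259057576), np.float64(0.2292400974522138), np.float64(0.12200590815492954)] [[329.2747 197.3981]] [[284.8316 156.9408]]
2.0000000000000004 [np.float64(0.6067287297846466), np.float64(0.2209909313077362), np.float64(0.11856466069478838)] [[330.8325 199.8284]] [[288.3402 156.4093]]
```

apply_moves(deltas=[85,0,0,0,0,0,-0.149,85,0,0,0,0,0,-0.149,85,0,0,0,0,0,-0.149,85,0,0,0,0,0,-0.149,85,0,0,0,0,0,-0.149,85,0,0,0,0,0,-0.149,85,0,0,0,0,0,-0.149,85,0,0,0,0,0,-0.149,85,0,0,0,0,0,-0.149,85,0,0,0,0,0,-0.149])

```text
clock: 2.4
eef_pos: [0.2241, -0.5566, 0.2313]
eef_rot: [[-0.303, 0.953, 0.0], [0.953, 0.303, -0.0], [-0.0, 0.0, -1.0]]
contact_force: [-0.1, 0.1, 0.1]
opening: 0.997
```

apply_moves(deltas=[85,26,34,0,0,0,0,85,26,34,0,0,0,0,85,26,34,0,0,0,0,85,26,34,0,0,0,0,85,26,34,0,0,0,0,85,26,34,0,0,0,0,85,26,34,0,0,0,0,85,26,34,0,0,0,0,85,26,34,0,0,0,0,85,26,34,0,0,0,0])

```text
clock: 3.4
eef_pos: [0.4722, -0.2057, 0.2315]
eef_rot: [[-0.297, 0.955, 0.001], [0.955, 0.297, -0.001], [-0.001, 0.0, -1.0]]
contact_force: [-0.1, -0.4, -0.3]
opening: 0.998
```

```bash
cat >> h.py <<'E'
def where():
    p=np.load('board.npy'); s=env.get_state(); c,sn=np.cos(p[2]),np.sin(p[2]); w=s['eef_pos']
    b=(w[:2]-p[:2])@np.array([[c,-sn],[sn,c]])
    R=s['eef_rot']; print('t',s['clock'],'w',w.round(4),'board mm',(b*1000).round(1),'z',round(w[2]*1000,1),'yaw tool y rel board y',round(float(np.arctan2(R[1,1],R[0,1])-(p[2]+np.pi/2)),4),'toolz',R[:,2].round(3),'F',s['contact_force'].round(1),'q',s['joints'].round(2),'op',round(s['opening'],3))
E
python3 -c "
from h import *
where()"
```

```text
t 3.4 w [ 0.4722 -0.2057  0.2315] board mm [ 506.5 -254.7] z 231.5 yaw tool y rel board y 0.0016 toolz [ 0.001 -0.001 -1.   ] F [-0.1 -0.4 -0.3] q [-0.67 -0.16 -0.16  1.57 -0.    0.6 ] op 0.998
```

apply_moves(deltas=[85,38,18,0,0,0,0,85,38,18,0,0,0,0,85,38,18,0,0,0,0,85,38,18,0,0,0,0,85,38,18,0,0,0,0,85,38,18,0,0,0,0,85,38,18,0,0,0,0,85,38,18,0,0,0,0,85,38,18,0,0,0,0,85,38,18,0,0,0,0])

```text
clock: 4.4
eef_pos: [0.5302, 0.211, 0.2314]
eef_rot: [[-0.298, 0.955, 0.0], [0.955, 0.298, -0.0], [-0.0, 0.0, -1.0]]
contact_force: [0.0, -0.3, 0.2]
opening: 0.991
```

apply_moves(deltas=[85,38,14,0,0,0,0,85,38,14,0,0,0,0,85,38,14,0,0,0,0,85,38,14,0,0,0,0,85,38,14,0,0,0,0,85,38,14,0,0,0,0,85,0,0,0,0,0,0,85,0,0,0,0,0,0])

```text
clock: 5.2
eef_pos: [0.5422, 0.4524, 0.2303]
eef_rot: [[-0.299, 0.954, -0.001], [0.954, 0.299, -0.001], [-0.001, -0.001, -1.0]]
contact_force: [-0.4, 0.2, -0.7]
opening: 0.993
```

```bash
python3 -c "
from h import *
where()
snap('top','top1.png');snap('side','side1.png')"
```

```text
t 5.2 w [0.5422 0.4524 0.2303] board mm [-101.4    6.9] z 230.3 yaw tool y rel board y 0.0032 toolz [-0.001 -0.001 -1.   ] F [-0.4  0.2 -0.7] q [ 0.51  0.45  0.5   1.62 -0.    1.78] op 0.993
```

View pics/side1.png

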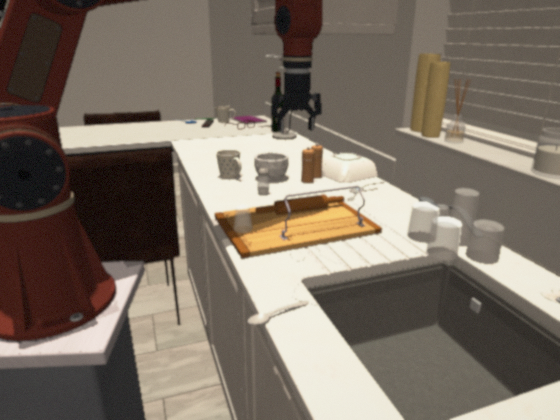

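View pics/top1.png

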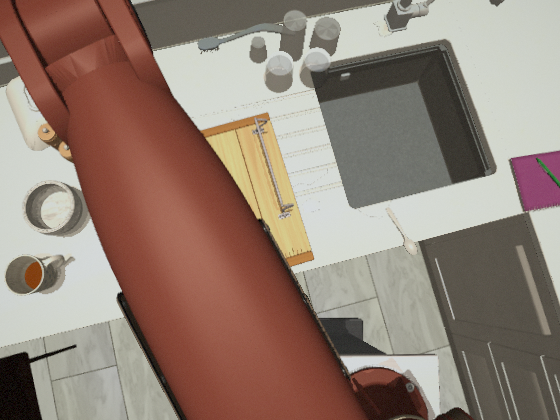

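The side view (gripper at about (297,110)) shows the open fingers above the left part of the board, spread along the pin, with the bail still upright. In the top view the arm hides the pin. Going down left of the pin.

apply_moves(deltas=[85,1,0,35,0,0,0,85,1,0,35,0,0,0,85,1,-1,35,0,0,0,85,1,-1,30,0,0,0,85,0,-1,25,0,0,0,85,0,0,20,0,0,0,85,0,0,15,0,0,0,85,0,0,8,0,0,0,85,0,0,4,0,0,0,85,0,0,0,0,0,0])

```text
clock: 6.3
eef_pos: [0.5389, 0.4545, 0.0247]
eef_rot: [[-0.297, 0.955, 0.0], [0.955, 0.297, 0.0], [-0.0, 0.0, -1.0]]
contact_force: [0.1, 0.1, -0.4]
opening: 0.996
```

```bash
python3 -c "
from h import *
where()
im=snap('side','side2.png')
cv2.imwrite('pics/side2z.png',cv2.resize(im[60:270,190:400,::-1],None,fx=2.8,fy=2.8,interpolation=cv2.INTER_CUBIC))"
```

```text
t 6.3 w [0.5389 0.4545 0.0247] board mm [-104.4    4.3] z 24.7 yaw tool y rel board y 0.0013 toolz [ 0.  0. -1.] F [ 0.1  0.1 -0.4] q [ 0.52  0.48  0.16  1.25 -0.    1.79] op 0.996
```

View pics/side2z.png

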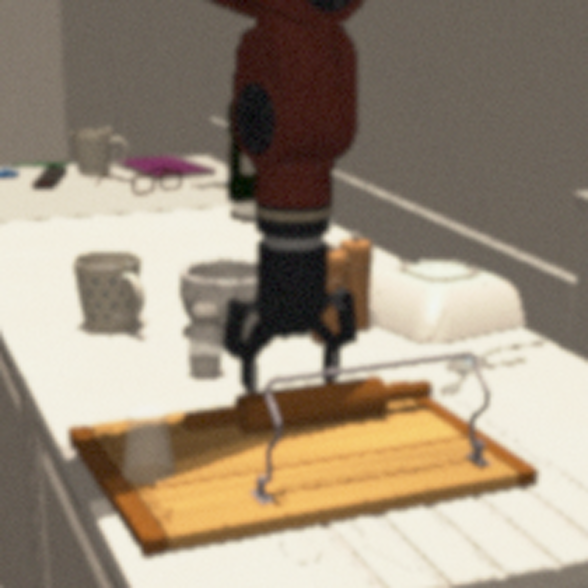

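apply_moves(deltas=[85,0,0,4,0,0,0,85,0,0,3,0,0,0,85,-4,0,0,0,0,0,85,-4,0,0,0,0,0,85,-4,0,0,0,0,0,85,-4,0,0,0,0,0,85,-4,0,0,0,0,0,85,-4,0,0,0,0,0,85,-4,0,0,0,0,0,85,-4,0,0,0,0,0])

```text
clock: 7.35
eef_pos: [0.5482, 0.4238, 0.0173]
eef_rot: [[-0.297, 0.955, 0.0], [0.955, 0.297, -0.0], [-0.0, -0.0, -1.0]]
contact_force: [0.4, 0.4, 1.3]
opening: 0.993
```

apply_moves(deltas=[85,-4,0,0,0,0,0,85,-4,0,0,0,0,0,85,-4,0,0,0,0,0,85,-4,0,0,0,0,0,85,-4,0,0,0,0,0,85,-4,0,0,0,0,0,85,-3,0,0,0,0,0,85,-3,0,0,0,0,0,85,-2,0,0,0,0,0,85,-1,0,0,0,0,0])

```text
clock: 8.35
eef_pos: [0.558, 0.3924, 0.0173]
eef_rot: [[-0.297, 0.955, 0.0], [0.955, 0.297, -0.0], [-0.0, 0.0, -1.0]]
contact_force: [0.4, -0.1, -0.3]
opening: 0.996
```

```bash
cat >> h.py <<'E'
def inv(w): p=np.load('board.npy'); c,s=np.cos(p[2]),np.sin(p[2]); return (np.asarray(w)[:2]-p[:2])@np.array([[c,-s],[s,c]])
def look(i):
    where(); im=snap('side',f's{i}.png')
    cv2.imwrite(f'pics/s{i}z.png',cv2.resize(im[120:270,190:400,::-1],None,fx=3.8,fy=3.8,interpolation=cv2.INTER_CUBIC))
    for n in ('rolling_pin',):
        r=env.tip_of('side',n); print([(x['at'],round(x['score'],2),inv(onz('side',x['at'],.039))*1000) for x in r[:2]])
        m=env.masks_of('side',n)
        if m: print(m[0]['box'],m[0]['score'])
    im=snap('top',f't{i}.png')
E
python3 -c "
from h import *
look(3)"
```

```text
t 8.35 w [0.558  0.3924 0.0173] board mm [-39.5   4.2] z 17.3 yaw tool y rel board y 0.0015 toolz [ 0. -0. -1.] F [ 0.4 -0.1 -0.3] q [ 0.42  0.42  0.07  1.22 -0.    1.69] op 0.996
[([307.0, 211.0], 0.82, array([ 8.49442626, -2.05379333]))]
[258.7, 200.1, 352.2, 220.0] 0.91
```

View pics/s3z.png

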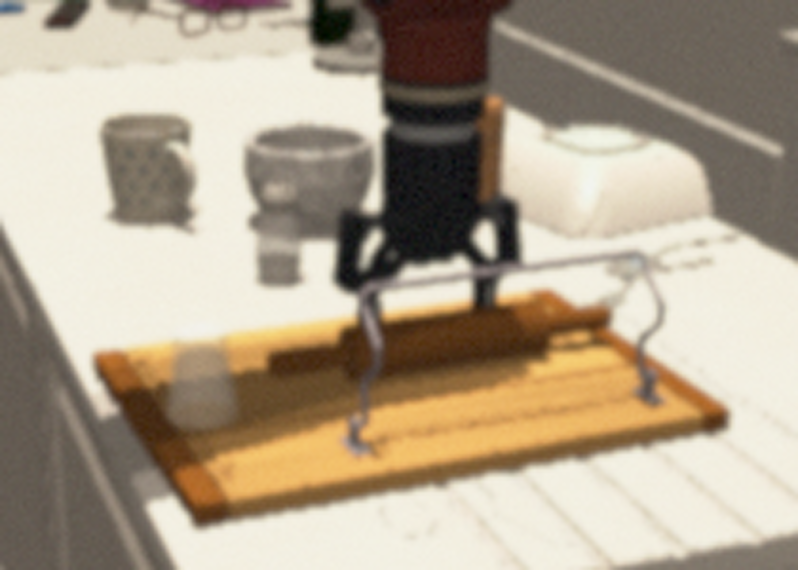

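View pics/t3.png

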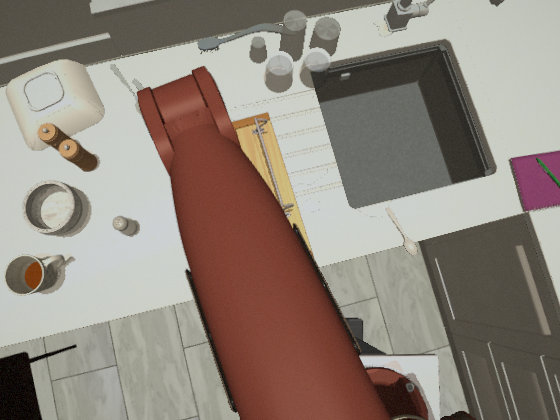

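The side view shows the pin rolled squarely ahead of the fingers, centre near (307,211), with the bail untouched. The pin is around board x = -5 mm. I keep pushing slowly to just short of the line.

apply_moves(deltas=[85,-2,0,0,0,0,0,85,-4,0,0,0,0,0,85,-4,0,0,0,0,0,85,-4,0,0,0,0,0,85,-4,0,0,0,0,0,85,-4,0,0,0,0,0,85,-4,0,0,0,0,0,85,-4,0,0,0,0,0,85,-3,0,0,0,0,0,85,-3,0,0,0,0,0])

```text
clock: 9.55
eef_pos: [0.5687, 0.358, 0.0173]
eef_rot: [[-0.297, 0.955, 0.0], [0.955, 0.297, -0.0], [-0.0, 0.0, -1.0]]
contact_force: [0.0, 0.4, 0.0]
opening: 0.998
```

apply_moves(deltas=[85,-2,0,0,0,0,0,85,-2,0,0,0,0,0,85,-2,0,0,0,0,0,85,-1,0,0,0,0,0,85,-1,0,0,0,0,0,85,-1,0,0,0,0,0,85,0,0,0,0,0,0,85,0,0,0,0,0,0])

```text
clock: 10.35
eef_pos: [0.5713, 0.3497, 0.0172]
eef_rot: [[-0.297, 0.955, -0.0], [0.955, 0.297, -0.0], [-0.0, -0.0, -1.0]]
contact_force: [-0.1, -0.3, 0.5]
opening: 0.994
```

```bash
python3 -c "
from h import *
look(4)"
```

```text
t 10.35 w [0.5713 0.3497 0.0172] board mm [5.3 4.2] z 17.2 yaw tool y rel board y 0.0017 toolz [-0. -0. -1.] F [-0.1 -0.3  0.5] q [ 0.35  0.38  0.02  1.21 -0.    1.62] op 0.994
[([313.9, 216.1], 0.77, array([ 4.87506750e+01, -2.71810212e-03]))]
[265.4, 202.8, 358.0, 226.2] 0.58
```

View pics/s4z.png

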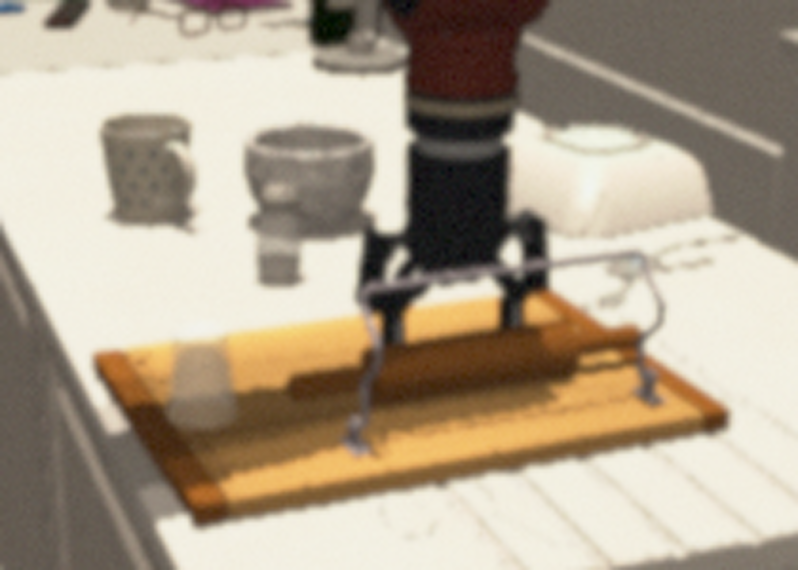

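View pics/t4.png

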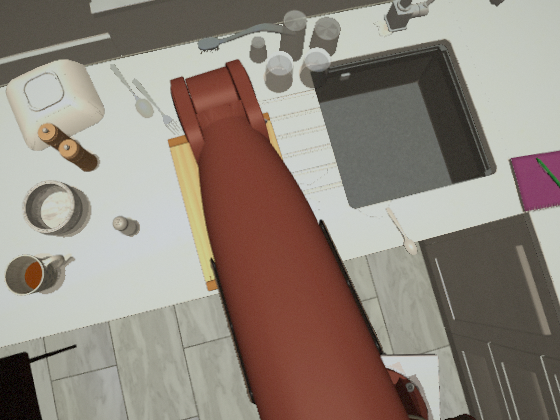

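apply_moves(deltas=[85,10,0,0,0,0,0,85,20,0,-10,0,0,0,85,20,0,-40,0,0,0,85,20,0,-45,0,0,0,85,20,-10,-45,0,0,0,85,35,-10,-30,0,0,0,85,45,-10,0,0,0,0,85,45,-10,0,0,0,0,85,30,-10,0,0,0,0,85,10,-10,0,0,0,0])

```text
clock: 11.55
eef_pos: [0.4356, 0.5781, 0.1864]
eef_rot: [[-0.3, 0.954, -0.001], [0.954, 0.3, 0.0], [0.0, -0.0, -1.0]]
contact_force: [0.3, -0.4, -0.7]
opening: 0.99
```

```bash
python3 - <<'E'
from h import *
look(5)
im=cv2.imread('pics/t5.png'); cv2.imwrite('pics/t5z.png',cv2.resize(im[90:310,140:340],None,fx=2.7,fy=2.7,interpolation=cv2.INTER_CUBIC))
m=env.masks_of('top','rolling_pin')
for q in m[:1]:
    ys,xs=np.nonzero(q['region']);print(q['score'],len(xs),q['box'])
    Q=np.array([inv(onz('top',(x,y),.039)) for x,y in zip(xs,ys)]);v=np.linalg.svd(Q-Q.mean(0),full_matrices=False)[2];print(Q.mean(0)*1000,v[0])
E
```

```text
t 11.55 w [0.4356 0.5781 0.1864] board mm [-253.1  -57.8] z 186.4 yaw tool y rel board y 0.0048 toolz [-0.001  0.    -1.   ] F [ 0.3 -0.4 -0.7] q [0.74 0.5  0.48 1.55 0.   2.01] op 0.99
[([312.2, 214.9], 0.82, array([39.40816205, -0.67218553]))]
[264.0, 206.5, 358.2, 224.7] 0.87
0.91 1489 [228.4, 120.0, 263.4, 228.6]
[37.7296726   3.95518038] [-0.00513978 -0.99998679]
```

View pics/t5z.png

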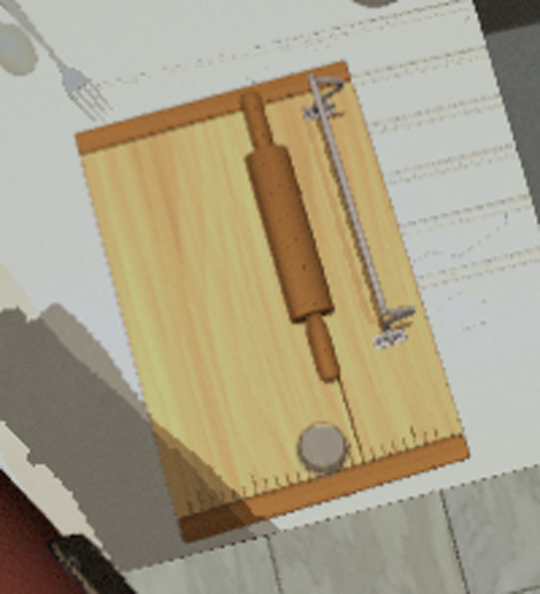

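```bash
python3 - <<'E'
from h import *
np.set_printoptions(precision=1,suppress=True)
f=lambda a,b,z: inv(onz('top',(a/2.7+139.7,b/2.7+89.7),z))*1000
print('pin',f(267,150,.039),f(311,315,.039),f(329,380,.039),f(251,95,.039))
print('line',f(341,382,.018),f(352,423,.018),f(362,460,.018))
im=cv2.imread('pics/t5.png').copy()
B=np.load('board.npy');c,s=np.cos(B[2]),np.sin(B[2])
W=lambda x,y,z:[B[0]+c*x-s*y,B[1]+s*x+c*y,z]
def pinoutline(x,y0=.004):
    P=[]
    for sx in(-1,1):
        P.append(proj('top',[W(x+sx*.010,y0-.14,.039),W(x+sx*.010,y0-.08,.039)])); P.append(proj('top',[W(x+sx*.021,y0-.08,.039),W(x+sx*.021,y0+.08,.039)])); P.append(proj('top',[W(x+sx*.010,y0+.08,.039),W(x+sx*.010,y0+.14,.039)]))
    return P
z=cv2.resize(im[90:310,140:340],None,fx=2.7,fy=2.7,interpolation=cv2.INTER_CUBIC)
t=lambda p:tuple(int(v) for v in ((p+.5-[140,90])*2.7))
for a,b in pinoutline(.0395): cv2.line(z,t(a),t(b),(255,255,0),1)
l=proj('top',[W(.045,-.23,.018),W(.045,.16,.018)]); cv2.line(z,t(l[0]),t(l[1]),(0,0,255),1)
cv2.imwrite('pics/t5o.png',z)
E
```

```text
pin [40.3 85.2] [ 36.2 -75.7] [  35.3 -136.9] [ 40.4 141.4]
line [  46.1 -139.2] [  45.1 -177.9] [  44.3 -212.5]
```

View pics/t5o.png

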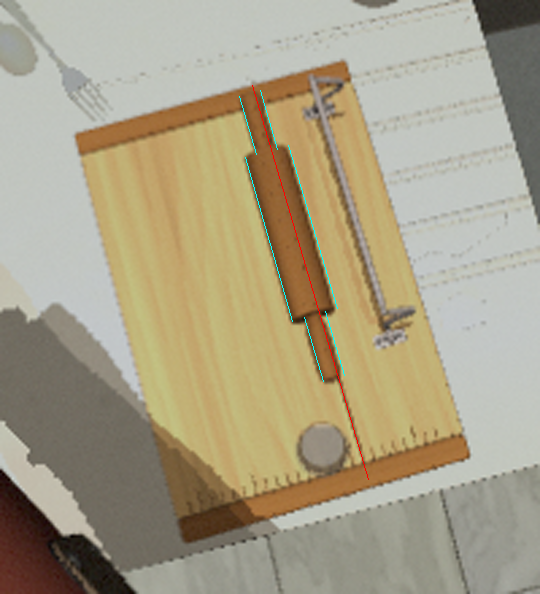

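The top view shows the pin at x ≈ 38 mm (line at 45), tilted 0.015 rad, with the line visible just right of the near handle at (341,382) in the zoom. It is about 7 mm short, so I go back and nudge it.

apply_moves(deltas=[85,-30,5,0,0,0,0,85,-45,10,0,0,0,0,85,-45,10,0,0,0,0,85,-40,10,15,0,0,0,85,-30,10,30,0,0,0,85,-20,10,40,0,0,0,85,-10,5,40,0,0,0,85,-5,2,25,0,0,0,85,0,0,14,0,0,0,85,0,0,5,0,0,0])

```text
clock: 12.8
eef_pos: [0.564, 0.3775, 0.0167]
eef_rot: [[-0.296, 0.955, -0.002], [0.955, 0.296, -0.001], [-0.0, -0.002, -1.0]]
contact_force: [0.0, 1.0, -0.2]
opening: 0.994
```

```bash
python3 -c "
from h import *
where()"
```

```text
t 12.8 w [0.564  0.3775 0.0167] board mm [-23.5   5.5] z 16.7 yaw tool y rel board y 0.0 toolz [-0.002 -0.001 -1.   ] F [ 0.   1.  -0.2] q [ 0.4   0.41  0.06  1.22 -0.    1.67] op 0.994
```

apply_moves(deltas=[85,-5,0,0,0,0,0,85,-5,0,0,0,0,0,85,-4,0,0,0,0,0,85,-3,0,0,0,0,0,85,-3,0,0,0,0,0,85,-2,0,0,0,0,0,85,-2,0,0,0,0,0,85,-2,0,0,0,0,0,85,-2,0,0,0,0,0,85,-1,0,0,0,0,0])

```text
clock: 13.8
eef_pos: [0.573, 0.3509, 0.018]
eef_rot: [[-0.297, 0.955, -0.0], [0.955, 0.297, -0.0], [-0.0, -0.0, -1.0]]
contact_force: [0.2, -0.3, -0.3]
opening: 0.992
```

apply_moves(deltas=[85,-1,0,0,0,0,0,85,-1,0,0,0,0,0,85,-1,0,0,0,0,0,85,-1,0,0,0,0,0,85,-1,0,0,0,0,0,85,-1,0,0,0,0,0,85,0,0,0,0,0,0,85,0,0,0,0,0,0,85,0,0,0,0,0,0,85,0,0,0,0,0,0])

```text
clock: 14.8
eef_pos: [0.5747, 0.3454, 0.018]
eef_rot: [[-0.297, 0.955, 0.0], [0.955, 0.297, -0.0], [-0.0, -0.0, -1.0]]
contact_force: [-0.4, -0.0, 0.3]
opening: 0.995
```

```bash
python3 -c "
from h import *
look(6)"
```

```text
t 14.8 w [0.5747 0.3454 0.018 ] board mm [10.4  6.3] z 18.0 yaw tool y rel board y 0.0017 toolz [ 0. -0. -1.] F [-0.4 -0.   0.3] q [ 0.35  0.38  0.03  1.22 -0.    1.62] op 0.995
[([313.8, 215.1], 0.69, array([42.27583377,  2.83190733])), ([312.6, 220.2], 0.32, array([ 72.91442375, -15.58361842]))]
[265.3, 207.2, 358.6, 226.3] 0.56
```

apply_moves(deltas=[85,-0.5,0,0,0,0,0,85,-0.5,0,0,0,0,0,85,-0.5,0,0,0,0,0,85,0,0,0,0,0,0,85,0,0,0,0,0,0,85,5,0,0,0,0,0,85,12,0,-5,0,0,0,85,5,0,-30,0,0,0,85,0,0,-45,0,0,0,85,0,0,-45,0,0,0])

```text
clock: 16.0
eef_pos: [0.5675, 0.366, 0.1443]
eef_rot: [[-0.298, 0.954, -0.001], [0.954, 0.298, -0.0], [0.0, -0.001, -1.0]]
contact_force: [1.2, 0.0, -0.1]
opening: 0.993
```

apply_moves(deltas=[85,0,0,-45,0,0,0,85,-15,-5,-35,0,0,0,85,-40,-5,-10,0,0,0,85,-45,-5,0,0,0,0,85,-45,-5,0,0,0,0,85,-45,-5,0,0,0,0,85,-45,0,0,0,0,0,85,-25,0,0,0,0,0,85,-5,0,0,0,0,0])

```text
clock: 16.9
eef_pos: [0.6243, 0.1025, 0.2333]
eef_rot: [[-0.295, 0.956, 0.0], [0.956, 0.295, -0.0], [-0.001, 0.0, -1.0]]
contact_force: [-0.3, -0.5, 0.6]
opening: 0.993
```

```bash
python3 - <<'E'
from h import *
look(7)
im=cv2.imread('pics/t7.png'); cv2.imwrite('pics/t7z.png',cv2.resize(im[90:310,140:340],None,fx=2.7,fy=2.7,interpolation=cv2.INTER_CUBIC))
m=env.masks_of('top','rolling_pin')
for q in m[:1]:
    ys,xs=np.nonzero(q['region']);print(q['score'],len(xs),q['box'])
    Q=np.array([inv(onz('top',(x,y),.039)) for x,y in zip(xs,ys)]);v=np.linalg.svd(Q-Q.mean(0),full_matrices=False)[2];print(Q.mean(0)*1000,v[0])
E
```

```text
t 16.9 w [0.6243 0.1025 0.2333] board mm [257.1 -18.3] z 233.3 yaw tool y rel board y -0.0012 toolz [ 0. -0. -1.] F [-0.3 -0.5  0.6] q [-0.04  0.21  0.21  1.58 -0.    1.23] op 0.993
[([310.1, 215.6], 0.73, array([41.82449472, -8.22164957]))]
[265.5, 206.7, 360.7, 229.7] 0.92
0.92 1444 [230.8, 123.1, 267.1, 227.7]
[43.40853352  2.48228056] [-0.00769242 -0.99997041]
```

View pics/t7z.png

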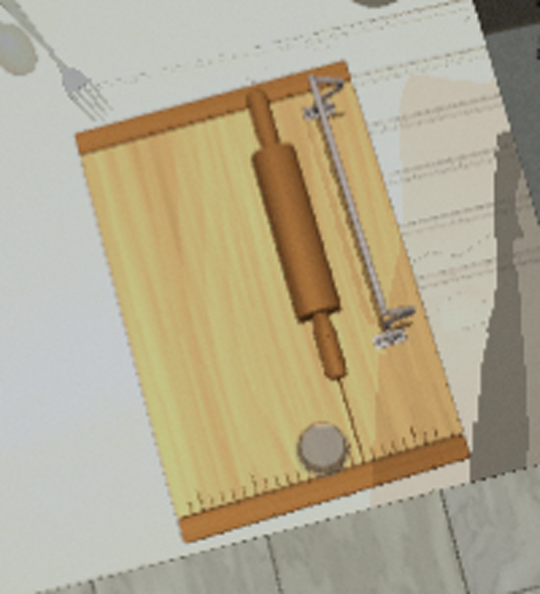

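View pics/s7.png

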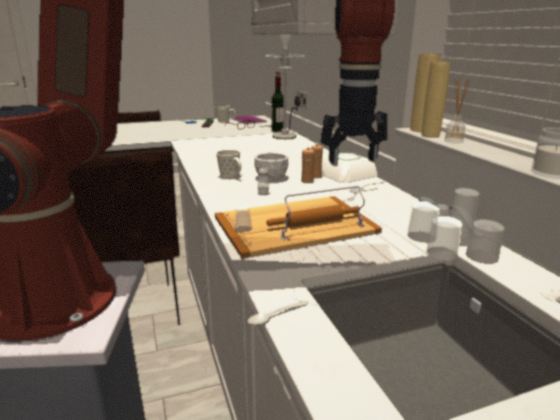

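```bash
python3 - <<'E'
from h import *
np.set_printoptions(precision=1,suppress=True)
f=lambda a,b,z: inv(onz('top',(a/2.7+139.7,b/2.7+89.7),z))*1000
print('pin',f(272,148,.039),f(319,314,.039),f(336,377,.039),f(257,94,.039))
print('line',f(341,382,.018),f(352,423,.018),f(362,460,.018))
# barrel edges by profile: sample across board x at several y on z=.039 plane
g=cv2.imread('pics/t7.png').astype(np.float32)
B=np.load('board.npy');c,s=np.cos(B[2]),np.sin(B[2])
xs=np.arange(-.01,.09,.0005)
for y in(-.06,-.03,0,.03,.06):
    P=proj('top',[[B[0]+c*x-s*y,B[1]+s*x+c*y,.039] for x in xs]).astype(np.float32)
    v=cv2.remap(g,P[:,0].reshape(1,-1),P[:,1].reshape(1,-1),cv2.INTER_LINEAR)[0][:,2]
    d=np.gradient(cv2.GaussianBlur(v.reshape(1,-1),(0,0),3)[0]); L=xs[d.argmin()]*1000;R=xs[d.argmax()]*1000
    print(y,L,R,(L+R)/2)
E
```

```text
pin [45.2 85.8] [ 43.4 -76.9] [  42.  -136.1] [ 46.1 140.8]
line [  46.1 -139.2] [  45.1 -177.9] [  44.3 -212.5]
-0.06 22.000000000000025 65.00000000000007 43.50000000000005
-0.03 22.50000000000003 64.50000000000007 43.50000000000005
0 22.50000000000003 65.00000000000007 43.75000000000005
0.03 22.50000000000003 66.00000000000007 44.25000000000005
0.06 23.00000000000003 65.50000000000007 44.25000000000005
```

Pin middle at about 44 mm against the line at about 45 mm, tilted about 0.01 rad, and still with the bail open. Now I go behind the bail's bar (right side).

apply_moves(deltas=[85,25,4,0,0,0,0,85,40,6,0,0,0,0,85,35,6,10,0,0,0,85,15,4,25,0,0,0,85,5,1,35,0,0,0,85,0,0,35,0,0,0,85,0,0,25,0,0,0,85,0,0,8,0,0,0,85,0,0,0,0,0,0])

```text
clock: 18.05
eef_pos: [0.6068, 0.2262, 0.0942]
eef_rot: [[-0.299, 0.954, -0.002], [0.954, 0.299, -0.0], [0.0, -0.002, -1.0]]
contact_force: [-0.4, -0.1, -0.1]
opening: 0.994
```

```bash
python3 -c "
from h import *
look(8)"
```

```text
t 18.05 w [0.6068 0.2262 0.0942] board mm [133.8   1.6] z 94.2 yaw tool y rel board y 0.0029 toolz [-0.002 -0.    -1.   ] F [-0.4 -0.1 -0.1] q [ 0.16  0.27  0.03  1.34 -0.    1.42] op 0.994
[([311.4, 216.8], 0.8, array([50.7220424 , -8.52560363])), ([323.7, 224.2], 0.74, array([107.13706683,   0.18837339]))]
[264.9, 206.6, 360.1, 227.0] 0.86
```

View pics/s8z.png

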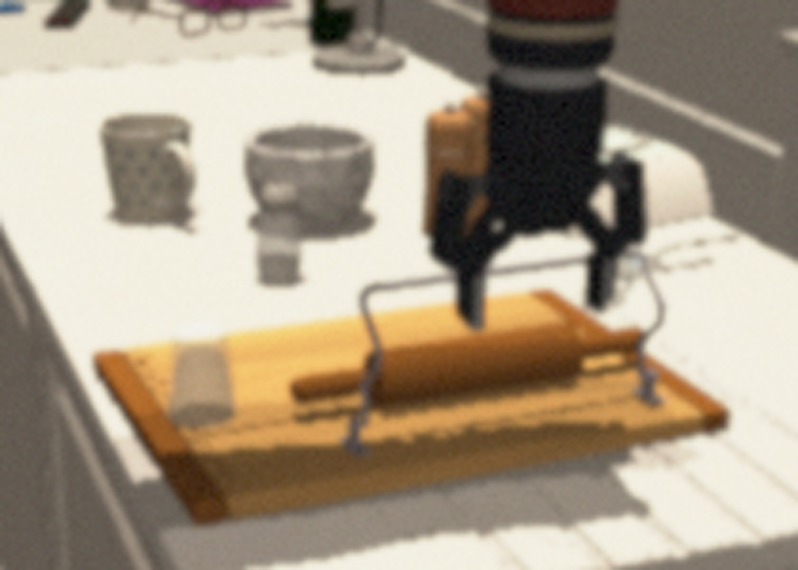

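The fingers stand in front of (right of) the bar, with the tips below it at zoom (470,320) and (600,305). Sweeping left along the bar's arc.

apply_moves(deltas=[85,7,0,0,0,0,0,85,8,0,0,0,0,0,85,8,0,0,0,0,0,85,8,0,1,0,0,0,85,7,0,1,0,0,0,85,7,0,2,0,0,0,85,7,0,2,0,0,0,85,7,0,3,0,0,0,85,7,0,3,0,0,0,85,0,0,0,0,0,0])

```text
clock: 19.25
eef_pos: [0.5875, 0.2892, 0.0822]
eef_rot: [[-0.298, 0.954, -0.001], [0.954, 0.298, -0.0], [0.0, -0.001, -1.0]]
contact_force: [-0.2, -1.1, 0.0]
opening: 1.0
```

```bash
python3 -c "
from h import *
look(9)"
```

```text
t 19.25 w [0.5875 0.2892 0.0822] board mm [67.9  1.9] z 82.2 yaw tool y rel board y 0.0025 toolz [-0.001 -0.    -1.   ] F [-0.2 -1.1  0. ] q [0.26 0.3  0.04 1.32 0.   1.53] op 1.0
[([312.5, 223.5], 0.18, array([ 92.48707493, -25.29921674]))]
[264.5, 205.5, 361.5, 226.4] 0.59
```

View pics/s9z.png

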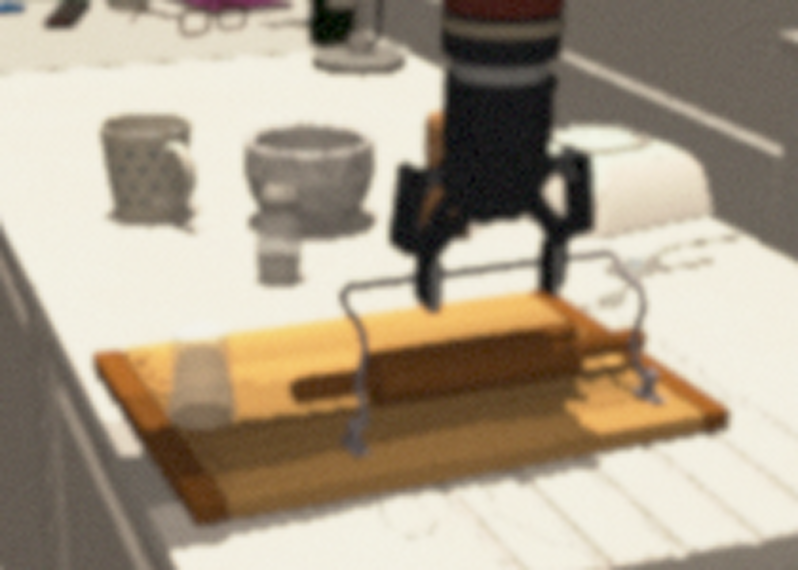

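The bail is leaning left with the fingers (1.1 N); the pin is undisturbed below. Continuing.

apply_moves(deltas=[85,5,0,2,0,0,0,85,6,0,3,0,0,0,85,6,0,4,0,0,0,85,6,0,5,0,0,0,85,5,0,5,0,0,0,85,2,0,1,0,0,0,85,0,0,0,0,0,0])

```text
clock: 20.15
eef_pos: [0.5789, 0.3169, 0.0622]
eef_rot: [[-0.298, 0.955, -0.001], [0.955, 0.298, -0.001], [-0.001, -0.001, -1.0]]
contact_force: [0.4, -2.2, -2.0]
opening: 0.995
```

```bash
python3 -c "
from h import *
look(10)"
```

```text
t 20.15 w [0.5789 0.3169 0.0622] board mm [38.8  1.8] z 62.2 yaw tool y rel board y 0.0019 toolz [-0.001 -0.001 -1.   ] F [ 0.4 -2.2 -2. ] q [ 0.3   0.32  0.04  1.29 -0.    1.57] op 0.995
[([312.8, 215.1], 0.77, array([41.28699507,  0.25574434])), ([281.1, 313.8], 0.5, array([ 428.97400697, -248.85017758]))]
[263.4, 205.7, 359.5, 227.5] 0.58
```

View pics/s10z.png

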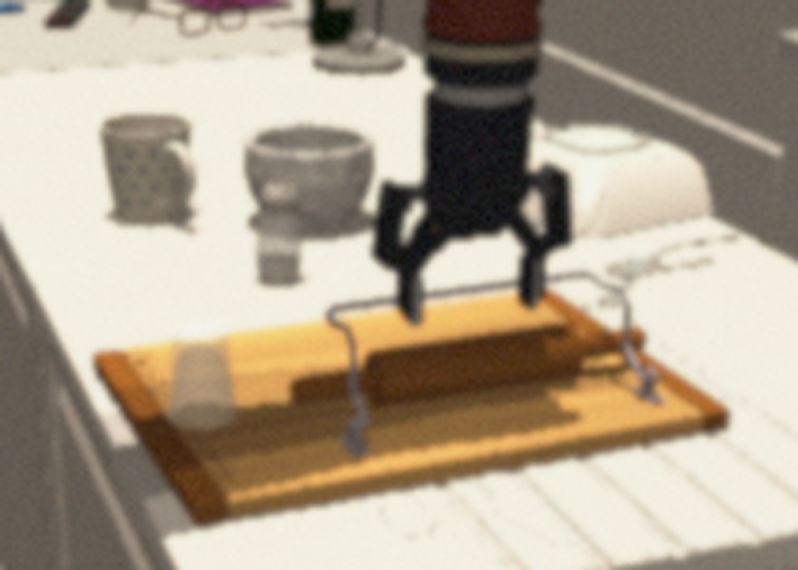

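The bar is now low, at zoom (330,315) to (600,275), about 36° above shut. I raise the fingers, step over the bar and press down.

apply_moves(deltas=[85,-4,0,0,0,0,0,85,0,0,-18,0,0,0,85,0,0,-20,0,0,0,85,10,0,0,0,0,0,85,14,0,0,0,0,0,85,0,0,10,0,0,0,85,0,0,8,0,0,0,85,0,0,4,0,0,0,85,1,0,4,0,0,0,85,2,0,5,0,0,0])

```text
clock: 21.35
eef_pos: [0.5726, 0.3387, 0.0695]
eef_rot: [[-0.297, 0.955, -0.0], [0.955, 0.297, -0.0], [-0.0, -0.0, -1.0]]
contact_force: [-0.1, 0.8, -0.5]
opening: 0.998
```

```bash
python3 -c "
from h import *
look(11)"
```

```text
t 21.35 w [0.5726 0.3387 0.0695] board mm [16.2  2.2] z 69.5 yaw tool y rel board y 0.0012 toolz [-0. -0. -1.] F [-0.1  0.8 -0.5] q [ 0.34  0.33  0.06  1.3  -0.    1.61] op 0.998
[([312.5, 218.0], 0.64, array([59.30804049, -9.33240917]))]
[265.9, 204.2, 362.5, 226.1] 0.93
```

View pics/s11z.png

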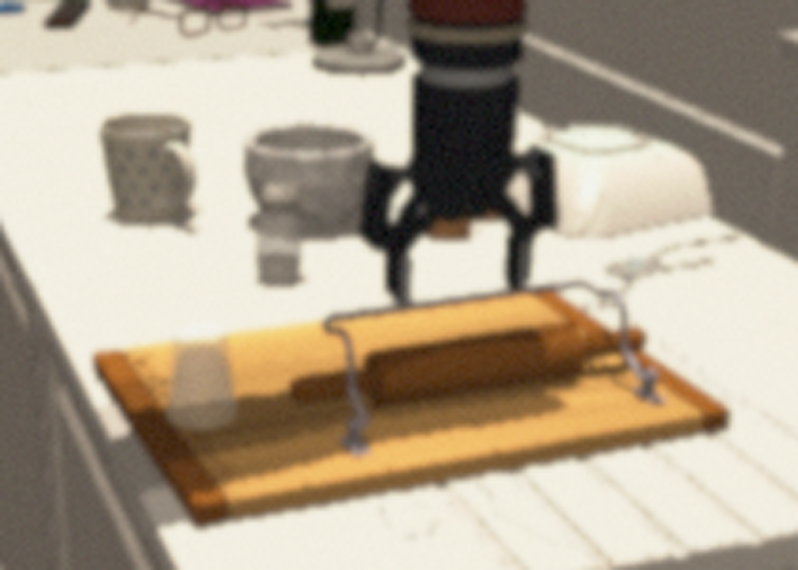

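The fingertips sit on the bar, which follows downwards (zoom row about 315→322). Continuing down.

apply_moves(deltas=[85,2,0,5,0,0,0,85,2,0,5,0,0,0,85,2,0,5,0,0,0,85,2,0,5,0,0,0,85,2,0,5,0,0,0,85,1,0,5,0,0,0,85,1,0,4,0,0,0,85,0,0,4,0,0,0,85,0,0,0,0,0,0])

```text
clock: 22.45
eef_pos: [0.5686, 0.3503, 0.0313]
eef_rot: [[-0.297, 0.955, -0.001], [0.955, 0.297, -0.0], [-0.0, -0.001, -1.0]]
contact_force: [-1.2, -0.0, -0.6]
opening: 0.992
```

```bash
python3 -c "
from h import *
look(12)"
```

```text
t 22.45 w [0.5686 0.3503 0.0313] board mm [3.9 1.9] z 31.3 yaw tool y rel board y 0.0017 toolz [-0.001 -0.    -1.   ] F [-1.2 -0.  -0.6] q [ 0.36  0.37  0.03  1.24 -0.    1.63] op 0.992
[([312.0, 217.1], 0.58, array([53.19710313, -7.90051876]))]
[267.0, 205.0, 360.3, 228.3] 0.67
```

View pics/s12z.png

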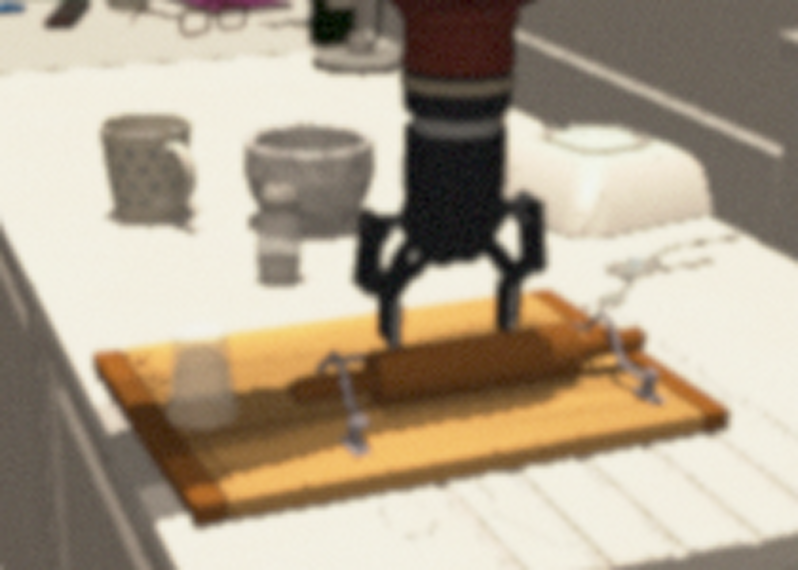

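Bail almost down, with the arches straddling the handles. Pressing the last ~11 mm in small steps while watching the force.

apply_moves(deltas=[85,0,0,2,0,0,0,85,0,0,2,0,0,0,85,0,0,2,0,0,0,85,0,0,1,0,0,0,85,0,0,0,0,0,0])

```text
clock: 23.15
eef_pos: [0.5688, 0.3503, 0.0247]
eef_rot: [[-0.297, 0.955, -0.0], [0.955, 0.297, -0.0], [-0.0, -0.0, -1.0]]
contact_force: [0.3, -0.6, 0.6]
opening: 0.996
```

apply_moves(deltas=[85,0,0,1,0,0,0,85,0,0,1,0,0,0,85,0,0,1,0,0,0,85,0,0,0,0,0,0])

```text
clock: 23.55
eef_pos: [0.569, 0.3504, 0.0219]
eef_rot: [[-0.297, 0.955, -0.0], [0.955, 0.297, -0.0], [-0.0, -0.0, -1.0]]
contact_force: [-0.3, 0.3, 0.4]
opening: 0.994
```

```bash
python3 -c "
from h import *
look(13)"
```

```text
t 23.55 w [0.569  0.3504 0.0219] board mm [3.9 2.2] z 21.9 yaw tool y rel board y 0.0016 toolz [-0. -0. -1.] F [-0.3  0.3  0.4] q [ 0.36  0.37  0.02  1.22 -0.    1.63] op 0.994
[([311.7, 218.2], 0.84, array([ 59.77167522, -11.9552086 ])), ([323.7, 225.8], 0.28, array([116.27142266,  -4.48249918]))]
[263.3, 206.3, 361.4, 227.6] 0.92
```

apply_moves(deltas=[85,0,0,1,0,0,0,85,0,0,1,0,0,0,85,0,0,0,0,0,0])

```text
clock: 24.05
eef_pos: [0.5692, 0.3505, 0.0204]
eef_rot: [[-0.297, 0.955, 0.0], [0.955, 0.297, 0.0], [-0.0, 0.0, -1.0]]
contact_force: [-0.3, -0.8, 3.2]
opening: 0.997
```

apply_moves(deltas=[85,0,0,1,0,0,0,85,0,0,0,0,0,0])

```text
clock: 24.25
eef_pos: [0.5693, 0.3505, 0.0202]
eef_rot: [[-0.297, 0.955, 0.001], [0.955, 0.297, 0.0], [-0.0, 0.001, -1.0]]
contact_force: [-2.8, -1.5, 8.5]
opening: 0.993
```

apply_moves(deltas=[85,0,0,1,0,0,0,85,0,0,0,0,0,0])

```text
clock: 24.45
eef_pos: [0.5694, 0.3506, 0.02]
eef_rot: [[-0.297, 0.955, 0.001], [0.955, 0.297, 0.0], [-0.0, 0.001, -1.0]]
contact_force: [-4.8, -3.1, 16.0]
opening: 0.994
```

The force rises at TCP z = 20.3 mm, matching the predicted shut height of 20.5 mm. Releasing straight up and clearing the view.

apply_moves(deltas=[85,0,0,0,0,0,0,85,0,0,-5,0,0,0,85,3,0,-20,0,0,0,85,5,0,-40,0,0,0,85,15,0,-45,0,0,0,85,20,-10,-40,0,0,0,85,40,-10,-20,0,0,0,85,45,-10,0,0,0,0,85,45,-10,0,0,0,0,85,45,-10,0,0,0,0])

```text
clock: 25.45
eef_pos: [0.4555, 0.5451, 0.1881]
eef_rot: [[-0.297, 0.955, 0.0], [0.955, 0.297, 0.0], [0.0, 0.0, -1.0]]
contact_force: [0.6, 1.0, -0.2]
opening: 0.997
```

apply_moves(deltas=[85,20,-10,0,0,0,0,85,10,0,0,0,0,0,85,0,0,0,0,0,0,85,0,0,0,0,0,0])

```text
clock: 25.85
eef_pos: [0.4389, 0.5685, 0.1878]
eef_rot: [[-0.297, 0.955, 0.0], [0.955, 0.297, -0.001], [-0.001, -0.0, -1.0]]
contact_force: [-0.1, 0.4, 0.1]
opening: 0.996
```

```bash
python3 - <<'E'
from h import *
look(14)
im=cv2.imread('pics/t14.png'); cv2.imwrite('pics/t14z.png',cv2.resize(im[90:310,140:340],None,fx=2.7,fy=2.7,interpolation=cv2.INTER_CUBIC))
m=env.masks_of('top','rolling_pin')
for q in m[:1]:
    ys,xs=np.nonzero(q['region']);print(q['score'],len(xs),q['box'])
    Q=np.array([inv(onz('top',(x,y),.039)) for x,y in zip(xs,ys)]);v=np.linalg.svd(Q-Q.mean(0),full_matrices=False)[2];print(Q.mean(0)*1000,v[0])
B=np.load('board.npy');c,s=np.cos(B[2]),np.sin(B[2])
for n in('side','top'):
    print(n,[(x['at'],round(x['score'],2)) for x in env.tip_of(n,'bail_bar')[:2]],'exp shut',proj(n,[[B[0]+c*.007,B[1]+s*.007,.0305]]),'0.15rad',proj(n,[[B[0]+c*.008,B[1]+s*.008,.0444]]))
print(env.tip_of('top','small_glass')[0],env.tip_of('top','pepper')[0],env.tip_of('top','teaspoon')[0])
E
```

```text
t 25.85 w [0.4389 0.5685 0.1878] board mm [-242.9  -57.5] z 187.8 yaw tool y rel board y 0.0008 toolz [ 0.    -0.001 -1.   ] F [-0.1  0.4  0.1] q [ 0.73  0.48  0.46  1.55 -0.    2.  ] op 0.996
[([310.3, 218.2], 0.59, array([ 58.41017031, -15.49903758])), ([304.7, 223.9], 0.19, array([ 87.46116334, -45.55870272]))]
[265.6, 204.7, 361.7, 227.4] 0.74
0.56 1528 [230.7, 120.7, 266.8, 228.0]
[43.84731966  2.51602545] [-0.00533804 -0.99998575]
side [] exp shut [[307.34761834 213.492051  ]] 0.15rad [[307.64264861 209.06547411]]
top [([235.7, 180.4], 0.75), ([234.7, 190.2], 0.66)] exp shut [[235.10877934 181.43061699]] 0.15rad [[235.16673288 179.91131514]]Traceback (most recent call last):
  File "<stdin>", line 11, in <module>
IndexError: list index out of range
```

View pics/t14z.png

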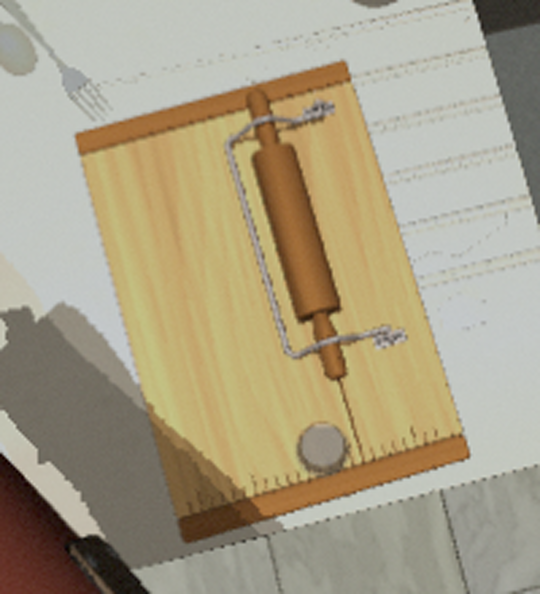

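View pics/s14z.png

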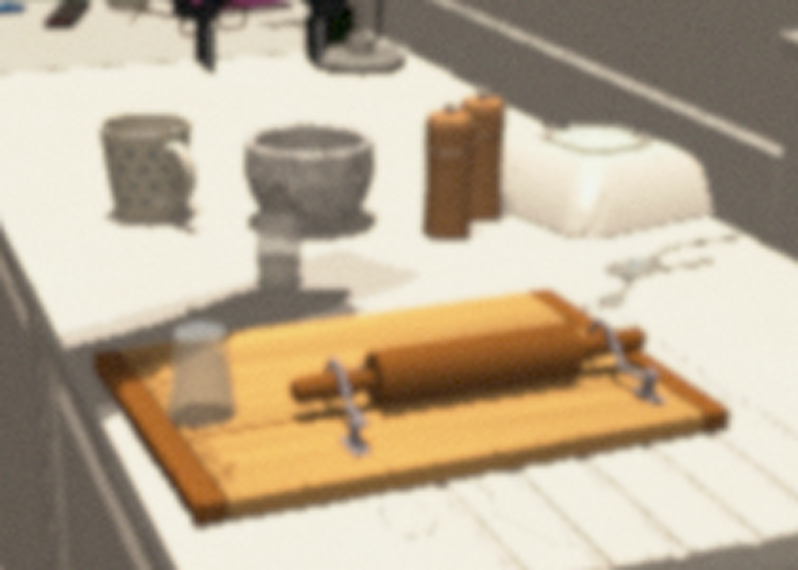

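Both views show the bail flat, with its arches over both handles. The pin is on the line (x ≈ 44 mm), and the glass and pepper are where they were. Handing in.

```bash
python3 -c "
from h import *
env.job_done(); print(env.get_state()['clock'])"
```

```text
the job is handed in; nothing more can be done
the job is handed in; nothing more can be done
```

I rolled the pin to the line with the open fingertips in two slow pushes. I then swung the bail over from behind, pressed it down to its stop, moved the arm clear and handed the job in at about 26 s.

**Pin:** In the top view, taken with the bail still open, the middle was at board x ≈ 44 mm (line at 45 mm) and tilted about 0.01 rad. It read 43.8 mm and 0.005 rad after the bail was shut.

**Bail:** The force rose to 16 N at a TCP height of 20.3 mm, against 20.5 mm predicted for fully shut. In the top view the cross bar was about 1 px from its expected shut position. The arches lie over both handles.

**Surroundings:** The glass and pepper look unmoved in the pictures. The arm never worked near the teaspoon.

**Checks that failed or disagreed:**
- The network did not find the bail bar in the last side picture.
- The last network check on the glass, pepper and teaspoon in the top picture stopped with an error because at least one was not found. I judged the glass and pepper by eye and did not re-check the teaspoon.
- The side camera's estimates of the pin's x were off by up to about 15 mm after the bail was shut, so I relied on the top camera.

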